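Wind the carving rest to its stop and ease it off

ROBOT

A 6-joint arm with a two-finger parallel gripper is mounted at the origin on the work surface. World frame = base frame: x ahead of the robot, y to its left, z up, the work surface at z = 0. Lengths are in m, angles in rad, forces in N, time in s.
With the tool pointing down it reaches from about 0.225 to 0.875 m from the base axis. Payload 3.4 kg.
Tool frame: the origin (TCP) lies on the centre line of the jaws, within the pads' length; the fingertips stand 19 mm ahead of it and the grasp point (between the pads) is the TCP (nose_length is the distance from the TCP to the fingertips, in m); z points along the fingers, y is the direction in which the jaws open and shut (so a half turn about z gives the same grasp; the last joint's range is limited). The gripper opens to 85 mm and grips with 20 to 120 N. Pads are 22 mm wide; open, the fingers measure 114 mm over their backs; the gripper's body (76 mm by 85 mm) begins 54 mm behind the grasp point. The pads swing forward as they close: fully open they stand 13 mm farther back than shut.
Start: joints at [1.127, 0.276, 1.505, -0, 1.361, -0.121], TCP at [0.182, 0.545, 0.25] pointing down, gripper open.
Joint ranges: [-2.89, 2.89], [-0.75, 2.08], [0.22, 2.7], [-1.18, 4.32], [0.11, 2.71], [-2.7, 2.7]. Speed limits (rad/s): [2.57, 2.57, 3.14, 3.14, 3.14, 3.14].

INTERFACE

Orientations are given as a unit quaternion [w, x, y, z].
In Python, from rig import * gives the robot as it stands.
- The arm moves only by the shell command python3 -m jog 'ROWS' [OPENING] [FORCE]. ROWS is JSON, one flat list of numbers, 6 for each row, row after row: the shift along the tool's x, y, z in mm, then the turn, a rotation vector about the tool's x, y, z in degrees. In form: [tx, ty, tz, wx, wy, wz, tx, ty, tz, wx, wy, wz, ...]. A call has 1 to 10 rows; each row is the pose to reach, as a shift and turn from the pose commanded when the call began, along the tool's axes at that moment; what a row does not reach only later rows make up. A row lasts 1/8 s, in which the tool goes at most 62.5 mm and 10.7 degrees, less where a joint would pass 70% of its speed; a pose out of reach is approached as far as the arm can. A call with a gripper value outside its range is refused whole. OPENING is the closure, from 0 (fully open) to 1 (shut), set as the call begins (- or left out, the last holds). The fingers move at their own pace and stop on an object; FORCE is the grip in N (left out, the last holds). Time passes only in rows, so rows that repeat a pose let the fingers close. It gives the time, the measured TCP pose, the force and the opening at its end, in the units of the state.
- get_state(): the state, without advancing time (a new reading comes with each control period).
- get_image(name): name is "side" or "top" or "wrist"; returns a dict with "frame" (400x640x3 uint8, red, green, blue), "camera_matrix" (3x3 intrinsics, pixels), "k1" (the pictures are not rectified: a ray, as slopes to the right and down, at radius r is drawn at 1 + k1 r^2 times it, then the intrinsics apply), "rvec" (rotation vector, rad) and "tvec" (3), from world to camera coordinates, as OpenCV has them. Camera axes: x right, y down, z forward; pixel columns grow to the right and rows downward; lengths in m; the calibration is good to about 2 mm. A picture is of the moment at which its call begins. There is no depth.
- sign_off(): hands the job in, once; it reports no verdict.
The state is a dict: "clock": time; "qpos": joint angles; "qd": joint speeds; "effort": joint torques, N m; "position": TCP position; "ee_rot": TCP orientation; "contact_force": force on the tool from outside, world axes, zero at the start; "moment": the same for the moment, N m; "width": finger opening in m.
Only numpy, scipy, OpenCV 4.12 (cv2) and the standard library are available. Lean on these libraries where they do the work, as an engineer would, in place of code of your own. Each camera call takes 0.05 s, during which the arm holds its last target.

TASK

Crank the handwheel of the dice carver's screw lift clockwise (seen from above), for as many turns as it takes, until the carving rest is fully up and you feel the wheel come hard against its stop; pause there a moment. Then back the wheel off a quarter turn anticlockwise so that the screw does not jam, and let go, leaving everything else on the counter where it is.

Things in the scene. Friction and masses are not known exactly. Their poses are not given: they have to be found in the camera images.
- lift: The screw lift, bolted down: dark steel base plate 135 by 290 by 15 mm with a grey gear housing (88 mm square, 83 mm tall) under a handwheel at one end and the carving rest at the other. Origin on the counter, on the wheel's axis; z up, +y towards the rest. The plate reaches 70 mm to -y, 220 mm to +y, 67 mm either way in x. Apart from the crank grip nothing on it stands above 140 mm.
- hub (a point): Centre of the handwheel, on its vertical axis, at the height of the rim (105 mm above the counter). The wheel is dark cast iron, 123 mm across, rim 13 mm thick, with three spokes; it stays at this height as it turns. Axes as the lift's.
- knob (a point): Centre of the upright round wooden crank grip on the wheel's rim: 24 mm in diameter, 60 mm tall, from 113 to 173 mm above the counter (this point is at 143 mm), its axis 55 mm from the wheel's axis. It spins freely on its own pin, so it can be held firmly from above, without turning the hand, while it is carried round the wheel's axis.
- wheel (a joint): Angle of the handwheel, rad, counting all turns; grows clockwise seen from above. 0 is the bottom stop; the hard top stop is 1.2 to 2.4 turns clockwise of the start, and there the reading ceases to grow. Friction about 0.12 N m, drag about 0.04 N m per rad/s, so 2 to 5 N at the grip when turned steadily; it stays where it is left.
- rest_top (a point): Top of the 36 mm bone blank clamped on the carving rest, a wooden cross plate 135 by 70 mm on two guide posts, 160 mm to the lift's +y side of the wheel's axis. It rises 3.2 mm per rad of the wheel; fully up, its two brass sleeves meet the collars on the posts and this point is about 135 mm above the counter. Not to be handled.
- die_a: Bystander: loose white die, 30 mm; origin under its centre. Leave it alone.
- die_b: Bystander: loose white die, 30 mm; origin under its centre. Leave it alone.
- checker: Bystander: loose green glass disc, 60 mm across, 12 mm thick; origin under its centre. Leave it alone.
- dice_cup: Bystander: loose walnut cup, 80 mm across the rim, 100 mm tall, standing; origin under its centre. Leave it alone.
- scale_pan: Bystander: loose shallow brass pan, 140 mm across, 22 mm tall; origin under its centre. Leave it alone.
- burin: Bystander: loose carving tool with a wooden handle, 190 mm long, lying flat; origin under its centre. Leave it alone.
- cash_box: Bystander: heavy fixed steel cash box, 154 by 204 mm, 109 mm tall with its carrying handle; origin under its centre.

How it is judged:
By the outcome, as a careful person would: the job done as asked, in the order asked, and still so for the second after the job is handed in, with the robot touching nothing.
It also fails if it takes over 64 s, if anything falls off the work surface, if the arm or the gripper's body presses on something with over 40 N, if the wrist force passes 120 N, or if a joint passes its speed limit or range.

## Working session

There is one attempt and no reset: what is moved stays moved. The work goes in short steps, Python scripts to look and compute and a shell command to move; the robot and the scene stay as the last step left them, time stands still between calls to the robot, and variables do not carry over. Pictures are saved under pics/ and viewed, and the job is handed in when it is done.

```bash
mkdir -p pics; ls; cat > h.py <<'E'
from rig import *
import numpy as np, cv2
def snap(n,f=None,crop=None,s=1):
    d=get_image(n); im=d["frame"][:,:,::-1]
    if crop: im=im[crop[1]:crop[3],crop[0]:crop[2]]
    if s!=1: im=cv2.resize(im,None,fx=s,fy=s,interpolation=cv2.INTER_CUBIC)
    cv2.imwrite("pics/"+f,im); return d
def ray(d,uv):
    K=d["camera_matrix"]; p=np.array([(uv[0]-K[0][2])/K[0][0],(uv[1]-K[1][2])/K[1][1]])
    q=p.copy()
    for _ in range(30): q=p/(1+d["k1"]*(q@q))
    R=cv2.Rodrigues(np.array(d["rvec"],float))[0]; t=np.array(d["tvec"],float).ravel()
    return -R.T@t, R.T@np.array([q[0],q[1],1])
def at(d,uv,z):
    o,r=ray(d,uv); return o+r*(z-o[2])/r[2]
def proj(d,P):
    R=cv2.Rodrigues(np.array(d["rvec"],float))[0]; c=R@np.array(P,float)+np.array(d["tvec"],float).ravel()
    q=c[:2]/c[2]; q=q*(1+d["k1"]*(q@q)); K=d["camera_matrix"]
    return np.array([q[0]*K[0][0]+K[0][2],q[1]*K[1][1]+K[1][2]])
E
python3 - <<'E'
from h import *
import pickle
s=get_state(); print(s)
D={}
for n in("side","top","wrist"): D[n]=snap(n,n+"0.png")
pickle.dump(D,open("D0.pkl","wb"))
E
```

```text
pics
{'clock': 0.0, 'qpos': array([ 1.12702208e+00,  2.76563941e-01,  1.50614996e+00, -2.44562078e-05,
        1.36069474e+00, -1.20992882e-01]), 'qd': array([ 0.00122647,  0.00037656, -0.00170818,  0.00106341, -0.00032554,
       -0.00027351]), 'effort': array([-9.93009417e-04, -4.16768432e+01, -2.45803571e+01, -3.61144857e-04,
        1.09012806e-02, -2.87119704e-06]), 'position': array([0.18218387, 0.54484268, 0.24945069]), 'ee_rot': array([-2.41524713e-04,  1.60688376e-01,  9.87004773e-01, -8.75362006e-04]), 'contact_force': array([-0.79969321,  0.18844521, -0.2372942 ]), 'moment': array([ 0.03632622,  0.01592346, -0.01094196]), 'width': 0.08532467360027457}
```

View pics/top0.png

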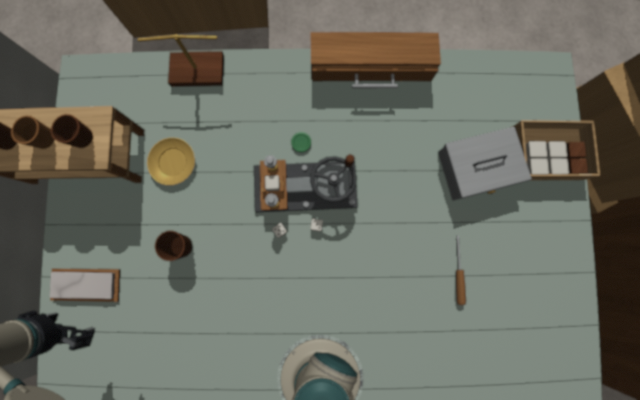

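View pics/side0.png

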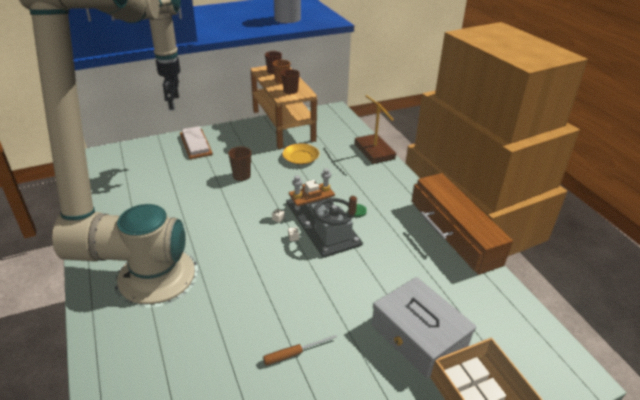

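View pics/wrist0.png

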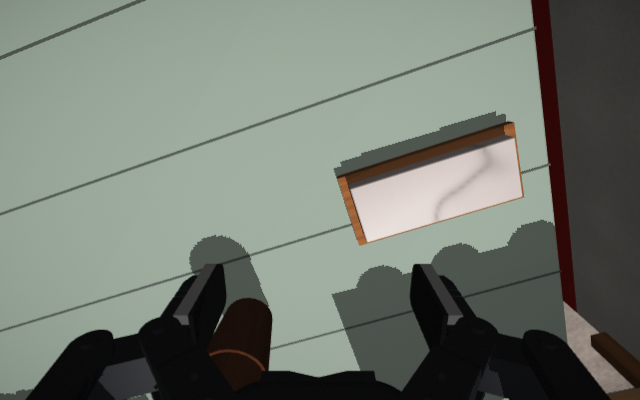

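```bash
python3 - <<'E'
from h import *
d=snap("top","topc.png",(240,120,380,260),5)
d2=snap("side","sidec.png",(260,150,390,260),6)
E
```

```text
(no output)
```

View pics/topc.png

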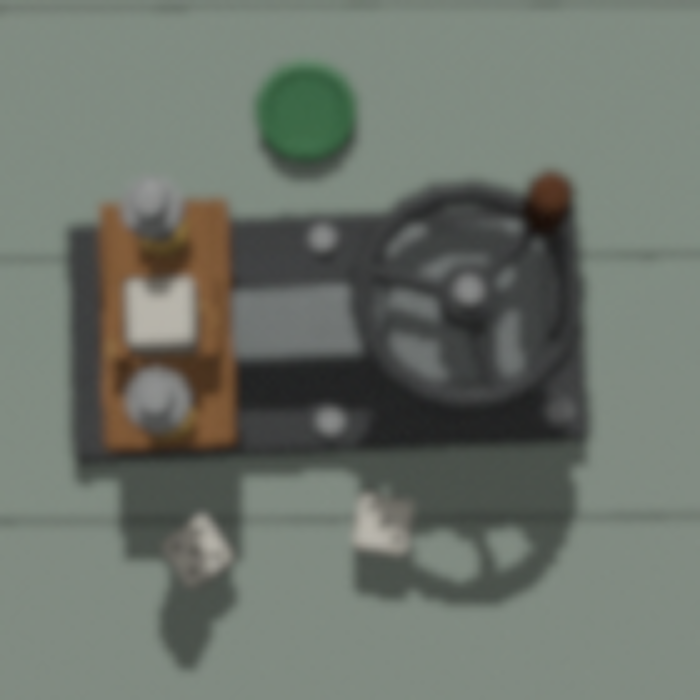

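View pics/sidec.png

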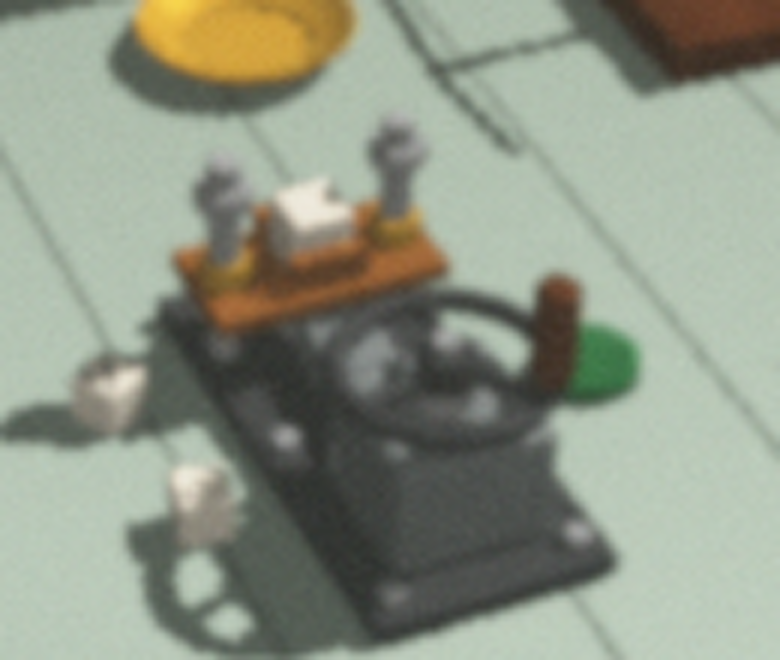

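```bash
python3 - <<'E'
from h import *
import pickle
D=pickle.load(open("D0.pkl","rb")); t=D["top"]; s=D["side"]
T=lambda u,v:(240+(u-.0)/5-.4,120+v/5-.4)
S=lambda u,v:(260+u/6-.4,150+v/6-.4)
hub=at(t,T(467,292),.105); print("hub top",hub)
print("hub side",at(s,S(447,370),.105))
for z in(.173,.16): print("knob top",at(t,T(550,192),z))
print("knob side",at(s,S(559,287),.173),at(s,S(551,383),.113))
print("blank",at(t,T(162,310),.1),"plate corners",[at(t,T(*p),.015)[:2] for p in((68,228),(82,457),(583,437),(577,210))])
print("dice",at(t,T(383,525),.03),at(t,T(198,548),.03), "checker",at(t,T(306,110),.012))
print("posts",at(t,T(150,195),.14),at(t,T(155,392),.14))
print(ray(t,(320,200))[0],ray(s,(320,200))[0])
E
```

```text
hub top [ 0.5300969  -0.03822269  0.105     ]
hub side [ 0.52687549 -0.04136818  0.105     ]
knob top [ 0.56682841 -0.07608314  0.173     ]
knob top [ 0.56989714 -0.07728043  0.16      ]
knob side [ 0.56464035 -0.08021964  0.173     ] [ 0.5652456  -0.07802397  0.113     ]
blank [0.5226748  0.12019861 0.1       ] plate corners [array([0.58527761, 0.18279921]), array([0.45492312, 0.17309636]), array([ 0.46411689, -0.10625654]), array([ 0.59358115, -0.10575144])]
dice [0.41490254 0.00578885 0.03      ] [0.40303897 0.10688815 0.03      ] checker [0.65387971 0.04785818 0.012     ]
posts [0.57451851 0.12259174 0.14      ] [0.47428157 0.1192025  0.14      ]
[0.3398341  0.01248099 1.13461218] [ 0.02494698 -1.08290834  1.03281911]
```

```bash
python3 - <<'E'
from h import *
import pickle
D=pickle.load(open("D0.pkl","rb")); t=D["top"]; s=D["side"]
T=lambda u,v:(240+u/5-.4,120+v/5-.4)
S=lambda u,v:(260+u/6-.4,150+v/6-.4)
for z in np.arange(.07,.13,.005): print(z,(at(t,T(160,308),z)-at(s,S(312,201),z))[:2].round(4))
P=D["side"]
for z in (.085,.095,.105,.115): 
  p=proj(s,at(t,T(160,308),z)); print(z,((p+.4-[260,150])*6).round())
p=get_state()['position']; g=np.array([.566,-.0783,.25])-p; print(g*1000, np.linalg.norm(g))
R=cv2.Rodrigues(np.zeros(3))[0]
from scipy.spatial.transform import Rotation as Ro
q=get_state()['ee_rot']; M=Ro.from_quat([*q[1:],q[0]]).as_matrix(); print(M.round(3)); print((M.T@g*1000).round(1))
M2=np.diag([-1,1,-1.]); print(Ro.from_matrix(M.T@M2).as_rotvec(degrees=True))
E
```

```text
0.07 [-0.0083 -0.035 ]
0.07500000000000001 [-0.0065 -0.0291]
0.08000000000000002 [-0.0048 -0.0232]
0.08500000000000002 [-0.003  -0.0173]
0.09000000000000002 [-0.0012 -0.0113]
0.09500000000000003 [ 0.0005 -0.0054]
0.10000000000000003 [0.0023 0.0005]
0.10500000000000004 [0.0041 0.0064]
0.11000000000000004 [0.0059 0.0124]
0.11500000000000005 [0.0076 0.0183]
0.12000000000000005 [0.0094 0.0242]
0.12500000000000006 [0.0112 0.0301]
0.085 [319. 220.]
0.095 [317. 206.]
0.105 [315. 193.]
0.115 [312. 179.]
[ 3.83657440e+02 -6.23424046e+02  9.04665635e-02] 0.7320181563263405
[[-0.948  0.317 -0.   ]
 [ 0.317  0.948 -0.001]
 [ 0.    -0.001 -1.   ]]
[-5.616e+02 -4.695e+02  2.000e-01]
[-4.34667817e-02 -1.16859449e-02 -1.84960645e+01]
```

```bash
python3 -m jog '[-40,-33,0,0,0,-5, -90,-75,0,0,0,-10, -140,-117,0,0,0,-15, -190,-159,0,0,0,-18.5, -240,-201,0,0,0,-18.5, -290,-242,0,0,0,-18.5, -345,-288,0,0,0,-18.5, -400,-334,0,0,0,-18.5, -455,-380,0,0,0,-18.5, -505,-422,0,0,0,-18.5]' 0.3 40
python3 - <<'E'
from h import *
from scipy.spatial.transform import Rotation as Ro
s=get_state();q=s['ee_rot']; M=Ro.from_quat([*q[1:],q[0]]).as_matrix(); print(M.round(3),s['position'],s['width'],s['qpos'])
E
```

```text
clock: 1.5
position: [0.5054, 0.0203, 0.2504]
ee_rot: [0.0, 0.0, 1.0, 0.0]
contact_force: [0.5, 1.1, 0.1]
width: 0.0599
[[-1.     0.     0.001]
 [ 0.     1.     0.   ]
 [-0.001  0.    -1.   ]] [0.50542136 0.02029315 0.25041275] 0.05992297618112219 [-9.78728757e-02  1.71069185e-01  1.64640102e+00  5.49677162e-04
  1.32349403e+00 -1.66840634e+00]
```

```bash
python3 -m jog '[-20,-33,0,0,0,0, -40,-66,0,0,0,0, -61,-99,0,0,0,0, -61,-99,0,0,0,0, -61,-99,0,0,0,0]'
python3 - <<'E'
from h import *
import pickle
D={n:snap(n,n+"1.png") for n in("wrist","top")}
snap("side","side1.png",(260,100,390,260),5)
pickle.dump(D,open("D1.pkl","wb")); s=get_state(); print(s['position'],s['clock'],s['contact_force'])
for z in(.173,.113):print(proj(D["wrist"],[.566,-.0785,z]))
E
```

```text
clock: 2.12
position: [0.5651, -0.0764, 0.2499]
ee_rot: [-0.001, 0.0, 1.0, 0.0]
contact_force: [0.9, 1.1, 0.0]
width: 0.0596
[ 0.56498212 -0.07577391  0.25041734] 2.275 [ 0.7555288  -0.16144549 -0.10973781]
[314.03306567 223.0710205 ]
[314.67418127 194.62206931]
```

View pics/wrist1.png

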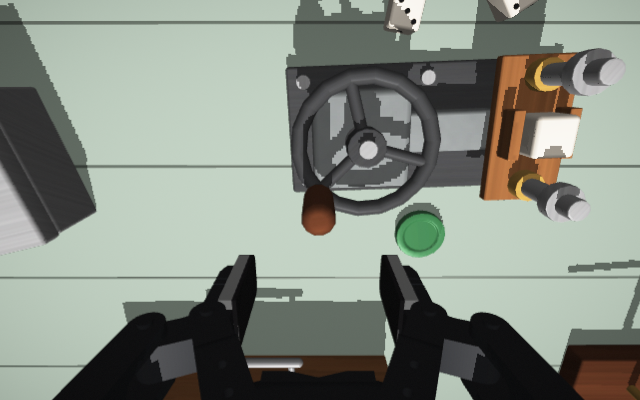

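View pics/side1.png

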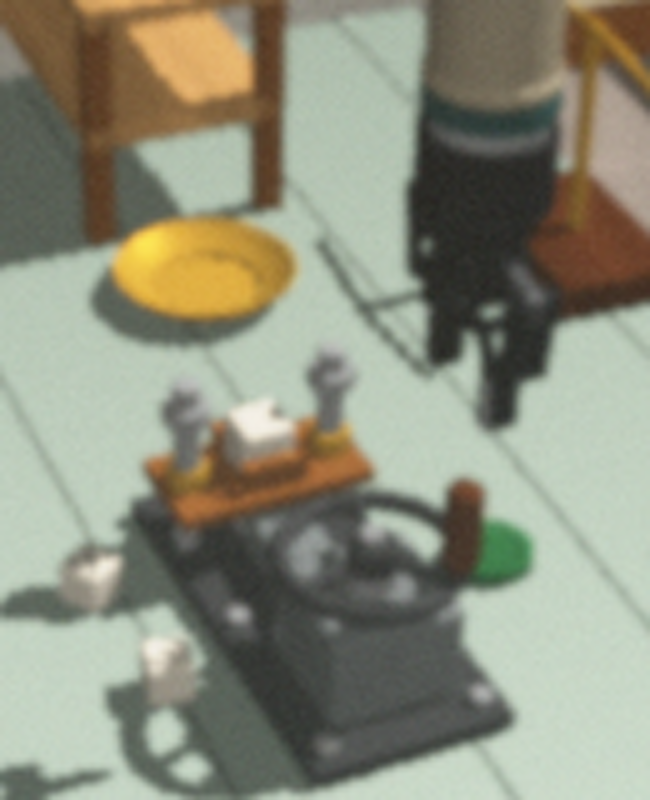

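```bash
python3 - <<'E'
from h import *
import pickle
D=pickle.load(open("D1.pkl","rb")); w=D["wrist"]
cv2.imwrite("pics/wc.png",cv2.resize(w["frame"][50:250,270:470,::-1],None,fx=3,fy=3,interpolation=2))
print(at(w,(319,221),.173),at(w,(319,197),.113))
# project rim circle for hub guess
from scipy.optimize import least_squares
im=w["frame"][:,:,::-1].copy()
for (hx,hy),c in (((.529,-.0395),(0,0,255)),((.5265,-.0405),(0,255,0))):
  for a in np.linspace(0,2*np.pi,120):
    p=proj(w,[hx+.0615*np.cos(a),hy+.0615*np.sin(a),.105]); cv2.circle(im,tuple(int(x) for x in p.round()),0,c,-1)
cv2.imwrite("pics/wc2.png",cv2.resize(im[50:250,270:470],None,fx=3,fy=3,interpolation=0))
E
```

```text
[ 0.56450155 -0.07518634  0.173     ] [ 0.56811332 -0.0748592   0.113     ]
```

View pics/wc2.png

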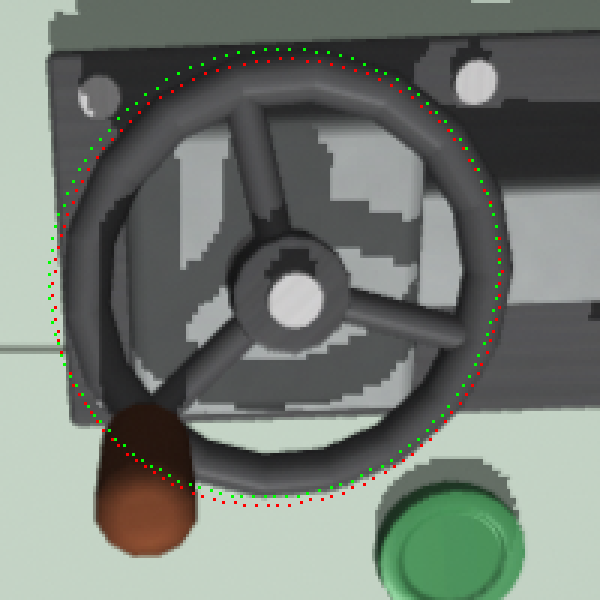

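```bash
python3 -m jog '[-1,-0.5,35,0,0,0, -1.5,-0.5,70,0,0,0, -1.5,-0.5,90,0,0,0, -1.5,-0.5,100,0,0,0, -1.5,-0.5,100,0,0,0]'
python3 -m jog '[0,0,0,0,0,0, 0,0,0,0,0,0, 0,0,0,0,0,0, 0,0,0,0,0,0, 0,0,0,0,0,0]' 1 50
python3 - <<'E'
from h import *
snap("wrist","wrist2.png"); s=get_state(); print(s['position'],s['clock'],s['contact_force'],s['width'])
E
```

```text
clock: 2.9
position: [0.5669, -0.0767, 0.1502]
ee_rot: [-0.0, -0.0, 1.0, 0.0]
contact_force: [0.4, -0.1, -0.4]
width: 0.0596
clock: 3.52
position: [0.5676, -0.0769, 0.1516]
ee_rot: [0.001, 0.0, 1.0, 0.0]
contact_force: [-1.0, 2.1, 5.8]
width: 0.0229
[ 0.56758604 -0.07688324  0.15155734] 3.575 [-1.16626065  1.74889849  6.04476002] 0.02313412209827692
```

View pics/wrist2.png

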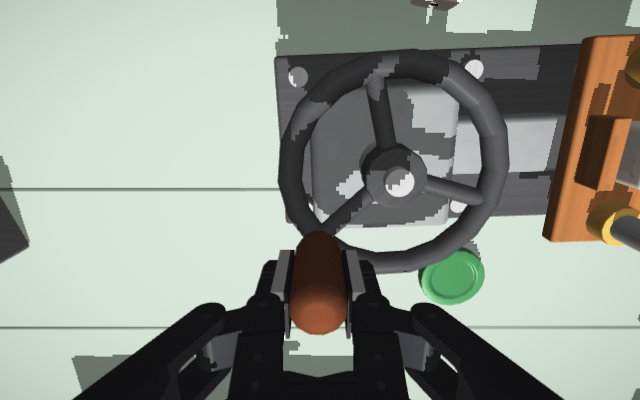

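```bash
cat > arc.py <<'E'
import sys,numpy as np
p0,*a=map(float,sys.argv[1:])
for t in a:
    p=np.radians(p0-t);q=np.radians(p0); print("th",t,"tx %.1f ty %.1f"%(-55*(np.cos(p)-np.cos(q)),55*(np.sin(p)-np.sin(q))))
E
python3 arc.py -45 5 15 25 35 45 
```

```text
th 5.0 tx 3.5 ty -3.2
th 15.0 tx 11.4 ty -8.7
th 25.0 tx 20.1 ty -12.8
th 35.0 tx 29.3 ty -15.3
th 45.0 tx 38.9 ty -16.1
```

```bash
python3 -m jog '[3.5,-3.2,0,0,0,0, 11.4,-8.7,0,0,0,0, 20.1,-12.8,0,0,0,0, 29.3,-15.3,0,0,0,0, 38.9,-16.1,0,0,0,0, 38.9,-16.1,0,0,0,0]'
python3 - <<'E'
from h import *
s=get_state(); print(s['position'],s['clock'],s['contact_force'],s['width'])
E
python3 arc.py -90 13 26 39 52 65 78 90 102 114 126
```

```text
clock: 4.32
position: [0.5283, -0.0925, 0.1516]
ee_rot: [0.001, 0.0, 1.0, 0.001]
contact_force: [0.5, 3.6, 7.2]
width: 0.0227
[ 0.52830773 -0.09247628  0.15155772] 4.325 [0.45360107 3.5973164  7.22452815] 0.022679634054028303
th 13.0 tx 12.4 ty 1.4
th 26.0 tx 24.1 ty 5.6
th 39.0 tx 34.6 ty 12.3
th 52.0 tx 43.3 ty 21.1
th 65.0 tx 49.8 ty 31.8
th 78.0 tx 53.8 ty 43.6
th 90.0 tx 55.0 ty 55.0
th 102.0 tx 53.8 ty 66.4
th 114.0 tx 50.2 ty 77.4
th 126.0 tx 44.5 ty 87.3
```

Working: the wheel followed 45° with low forces. Continuing (start angle −90°, cumulative 45° → 171°).

```bash
python3 -m jog '[12.4,1.4,0,0,0,0, 24.1,5.6,0,0,0,0, 34.6,12.3,0,0,0,0, 43.3,21.1,0,0,0,0, 49.8,31.8,0,0,0,0, 53.8,43.6,0,0,0,0, 55,55,0,0,0,0, 53.8,66.4,0,0,0,0, 50.2,77.4,0,0,0,0, 44.5,87.3,0,0,0,0]'
python3 - <<'E'
from h import *
s=get_state(); print(s['position'],s['clock'],s['contact_force'],s['width'])
snap("wrist","wrist3.png")
E
python3 arc.py -216 13 26 39 52 65 78 91 104 117 129
```

```text
clock: 5.58
position: [0.4833, -0.0071, 0.1515]
ee_rot: [-0.0, -0.001, 1.0, -0.002]
contact_force: [-1.4, -4.1, 10.0]
width: 0.0228
[ 0.48329321 -0.00708772  0.1514826 ] 5.575 [-1.39564886 -4.09615507  9.99542842] 0.022812446582827994
th 13.0 tx -8.4 ty 9.2
th 26.0 tx -18.7 ty 16.2
th 39.0 tx -30.3 ty 20.8
th 52.0 tx -42.6 ty 22.6
th 65.0 tx -55.0 ty 21.7
th 78.0 tx -66.9 ty 17.9
th 91.0 tx -77.6 ty 11.6
th 104.0 tx -86.6 ty 3.0
th 117.0 tx -93.5 ty -7.4
th 129.0 tx -97.6 ty -18.1
```

View pics/wrist3.png

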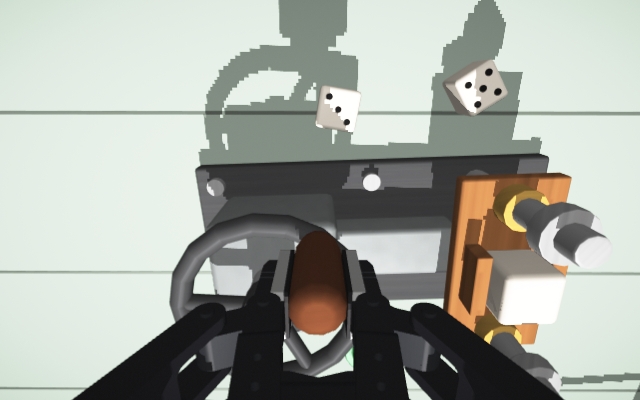

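```bash
python3 -m jog '[-8.4,9.2,0,0,0,0, -18.7,16.2,0,0,0,0, -30.3,20.8,0,0,0,0, -42.6,22.6,0,0,0,0, -55,21.7,0,0,0,0, -66.9,17.9,0,0,0,0, -77.6,11.6,0,0,0,0, -86.6,3,0,0,0,0, -93.5,-7.4,0,0,0,0, -97.6,-18.1,0,0,0,0]'
python3 - <<'E'
from h import *
s=get_state(); print(s['position'],s['clock'],s['contact_force'],s['width'])
E
python3 arc.py -345 13 26 39 52 65 78 91 104 117 125
```

```text
clock: 6.88
position: [0.5823, -0.0228, 0.1516]
ee_rot: [0.001, -0.0, 1.0, 0.001]
contact_force: [2.2, 3.2, 6.8]
width: 0.0229
[ 0.5822978  -0.02283794  0.15155437] 6.875 [2.15986799 3.1932012  6.79127528] 0.022915430633891284
th 13.0 tx -1.8 ty -12.3
th 26.0 tx -0.9 ty -24.7
th 39.0 tx 2.9 ty -36.6
th 52.0 tx 9.2 ty -47.3
th 65.0 tx 17.8 ty -56.4
th 78.0 tx 28.2 ty -63.2
th 91.0 tx 39.8 ty -67.6
th 104.0 tx 52.2 ty -69.2
th 117.0 tx 64.6 ty -68.0
th 125.0 tx 71.9 ty -65.9
```

```bash
python3 -m jog '[-1.8,-12.3,0,0,0,0, -0.9,-24.7,0,0,0,0, 2.9,-36.6,0,0,0,0, 9.2,-47.3,0,0,0,0, 17.8,-56.4,0,0,0,0, 28.2,-63.2,0,0,0,0, 39.8,-67.6,0,0,0,0, 52.2,-69.2,0,0,0,0, 64.6,-68,0,0,0,0, 71.9,-65.9,0,0,0,0]'
python3 - <<'E'
from h import *
import pickle
s=get_state(); print(s['position'],s['clock'],s['contact_force'],s['width'])
d=snap("side","side4.png",(260,150,390,260),6)
pickle.dump(d,open("S4.pkl","wb"))
t=snap("top","top4.png",(240,120,380,260),5)
pickle.dump(t,open("T4.pkl","wb"))
E
python3 arc.py -470 8 16 24 32 40
```

```text
clock: 8.12
position: [0.5104, -0.0891, 0.1516]
ee_rot: [0.002, 0.0, 1.0, 0.001]
contact_force: [5.4, 3.6, 6.0]
width: 0.0229
[ 0.51035716 -0.08914086  0.1515761 ] 8.125 [5.39296427 3.55455137 5.98168967] 0.022854839164294767
th 8.0 tx 7.0 ty 3.1
th 16.0 tx 13.5 ty 7.2
th 24.0 tx 19.4 ty 12.1
th 32.0 tx 24.5 ty 17.8
th 40.0 tx 28.8 ty 24.2
```

View pics/side4.png

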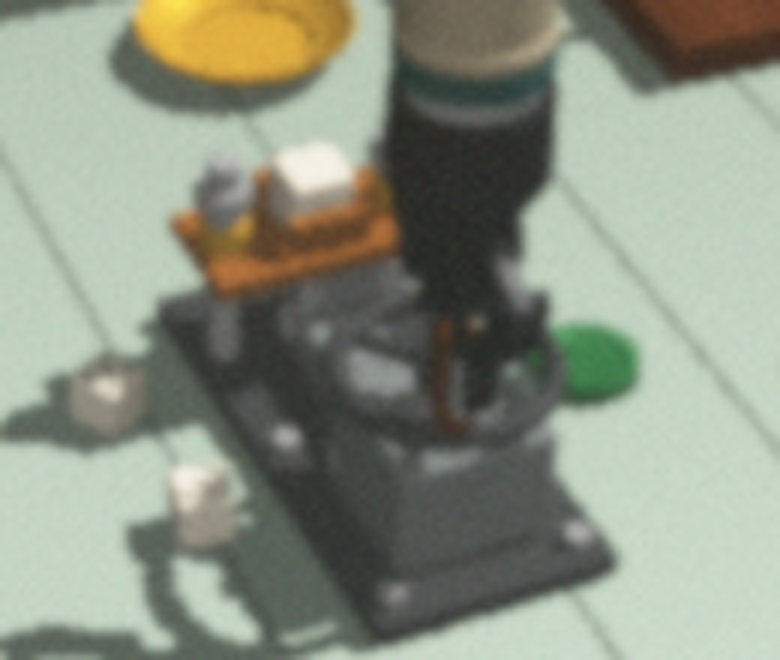

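View pics/top4.png

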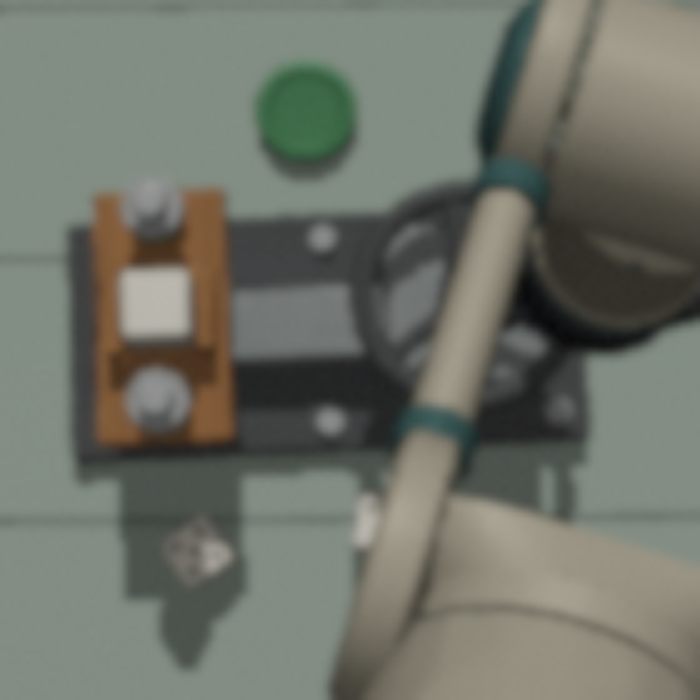

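```bash
python3 arc.py -470 10 20 30 40 50 60 70 80 90 100; python3 arc.py -570 10 20 30 40 50
```

```text
th 10.0 tx 8.7 ty 4.1
th 20.0 tx 16.5 ty 9.6
th 30.0 tx 23.3 ty 16.3
th 40.0 tx 28.8 ty 24.2
th 50.0 tx 32.9 ty 32.9
th 60.0 tx 35.4 ty 42.1
th 70.0 tx 36.2 ty 51.7
th 80.0 tx 35.4 ty 61.2
th 90.0 tx 32.9 ty 70.5
th 100.0 tx 28.8 ty 79.2
th 10.0 tx -5.5 ty 7.9
th 20.0 tx -12.3 ty 14.6
th 30.0 tx -20.1 ty 20.1
th 40.0 tx -28.8 ty 24.2
th 50.0 tx -38.1 ty 26.7
```

```bash
python3 -m jog '[8.7,4.1,0,0,0,0, 16.5,9.6,0,0,0,0, 23.3,16.3,0,0,0,0, 28.8,24.2,0,0,0,0, 32.9,32.9,0,0,0,0, 35.4,42.1,0,0,0,0, 36.2,51.7,0,0,0,0, 35.4,61.2,0,0,0,0]'
python3 - <<'E'
from h import *
s=get_state(); print(s['position'],s['clock'],s['contact_force'],s['width'])
d=snap("side","side5.png",(260,150,390,260),6)
E
python3 arc.py -550 10 20 30 40 50 60 70 80 90
```

```text
clock: 9.22
position: [0.4747, -0.03, 0.1515]
ee_rot: [0.001, -0.001, 1.0, -0.002]
contact_force: [1.7, -3.6, 7.3]
width: 0.0229
[ 0.47472092 -0.02999275  0.15154823] 9.225 [ 1.73401427 -3.56166376  7.28816487] 0.022919877308844143
th 10.0 tx -2.5 ty 9.3
th 20.0 tx -6.5 ty 17.9
th 30.0 tx -12.0 ty 25.8
th 40.0 tx -18.8 ty 32.6
th 50.0 tx -26.7 ty 38.1
th 60.0 tx -35.4 ty 42.1
th 70.0 tx -44.6 ty 44.6
th 80.0 tx -54.2 ty 45.4
th 90.0 tx -63.7 ty 44.6
```

View pics/side5.png

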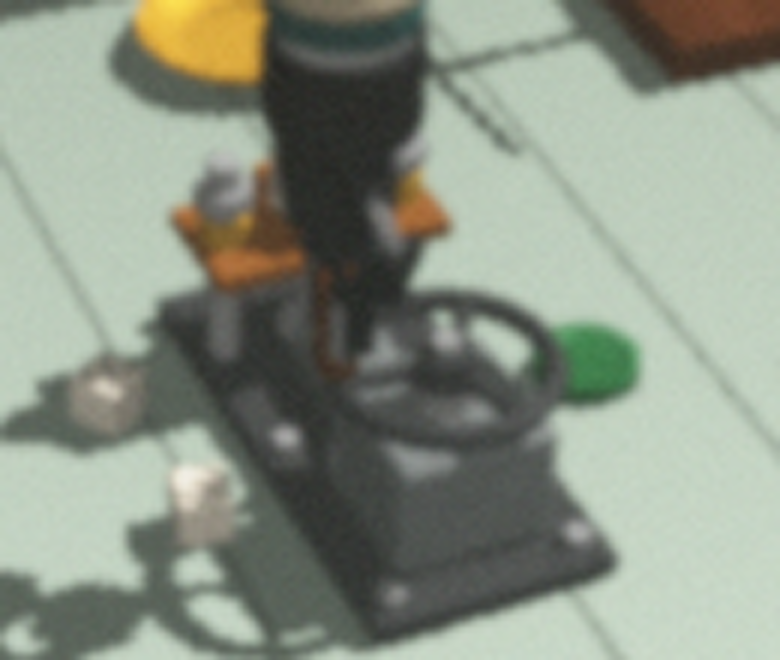

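```bash
python3 -m jog '[-2.5,9.3,0,0,0,0, -6.5,17.9,0,0,0,0, -12,25.8,0,0,0,0, -18.8,32.6,0,0,0,0]'
python3 arc.py -590 7 14 21 28 
```

```text
clock: 9.78
position: [0.4918, 0.003, 0.1515]
ee_rot: [-0.001, -0.001, 1.0, -0.001]
contact_force: [-1.7, -1.9, 11.1]
width: 0.0228
th 7.0 tx -5.4 ty 4.0
th 14.0 tx -11.2 ty 7.3
th 21.0 tx -17.4 ty 9.9
th 28.0 tx -23.9 ty 11.7
```

```bash
python3 -m jog '[-5.4,4,0,0,0,0, -11.2,7.3,0,0,0,0, -17.4,9.9,0,0,0,0]'
python3 arc.py -611 7 14 21 28 
```

```text
clock: 10.15
position: [0.5086, 0.0136, 0.1515]
ee_rot: [-0.001, -0.0, 1.0, -0.0]
contact_force: [-2.9, -0.0, 13.6]
width: 0.0228
th 7.0 tx -6.5 ty 1.8
th 14.0 tx -13.1 ty 2.8
th 21.0 tx -19.8 ty 3.0
th 28.0 tx -26.5 ty 2.3
```

```bash
python3 -m jog '[-6.5,1.8,0,0,0,0, -13.1,2.8,0,0,0,0, -19.8,3,0,0,0,0]'
python3 - <<'E'
from h import *
d=snap("side","side6.png",(260,150,390,260),6)
E
python3 arc.py -632 7 14 21 28 
```

```text
clock: 10.52
position: [0.5283, 0.0176, 0.1515]
ee_rot: [-0.001, -0.0, 1.0, 0.001]
contact_force: [-3.1, 3.1, 13.0]
width: 0.0229
th 7.0 tx -6.7 ty -0.6
th 14.0 tx -13.2 ty -2.1
th 21.0 tx -19.6 ty -4.3
th 28.0 tx -25.6 ty -7.3
```

View pics/side6.png

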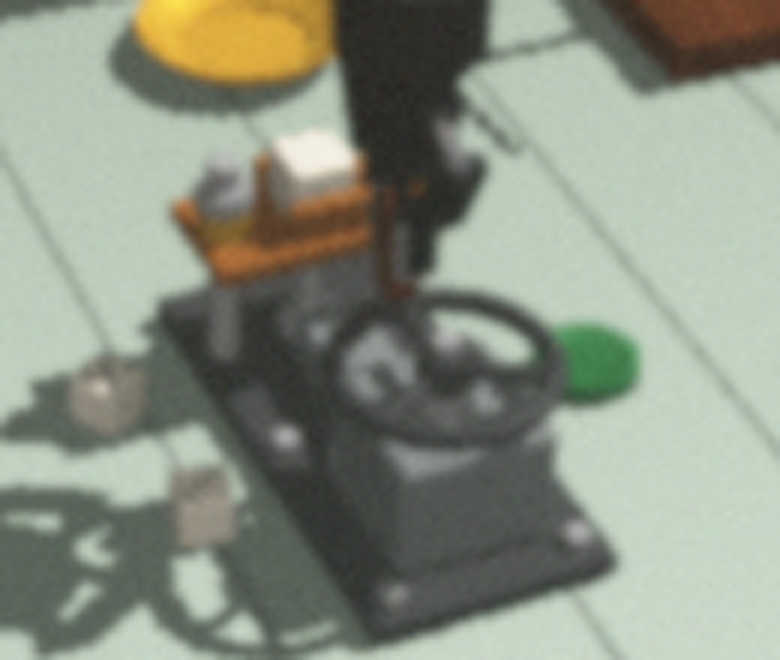

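```bash
python3 -m jog '[-6.7,-0.6,0,0,0,0, -13.2,-2.1,0,0,0,0, -19.6,-4.3,0,0,0,0]'
python3 arc.py -653 7 14 21 28 
```

```text
clock: 10.95
position: [0.5486, 0.014, 0.1515]
ee_rot: [-0.001, 0.0, 1.0, 0.001]
contact_force: [-1.2, 5.4, 10.9]
width: 0.0228
th 7.0 tx -6.0 ty -3.0
th 14.0 tx -11.6 ty -6.7
th 21.0 tx -16.7 ty -11.1
th 28.0 tx -21.3 ty -16.0
```

```bash
python3 -m jog '[-6,-3,0,0,0,0, -11.6,-6.7,0,0,0,0, -16.7,-11.1,0,0,0,0]'
python3 arc.py -674 7 14 21 28 
```

```text
clock: 11.32
position: [0.5643, 0.0048, 0.1514]
ee_rot: [-0.002, 0.001, 1.0, 0.004]
contact_force: [-7.5, 13.7, 17.5]
width: 0.0229
th 7.0 tx -4.5 ty -5.0
th 14.0 tx -8.4 ty -10.4
th 21.0 tx -11.6 ty -16.3
th 28.0 tx -14.1 ty -22.6
```

```bash
python3 -m jog '[0,0,0,0,0,0]'; python3 -m jog '[-2.1,-2,0,0,0,0]'; python3 -m jog '[-2.1,-2,0,0,0,0, -2.1,-2,0,0,0,0]'
```

```text
clock: 11.45
position: [0.5642, 0.005, 0.1515]
ee_rot: [-0.002, 0.001, 1.0, 0.004]
contact_force: [-3.2, 11.1, 11.9]
width: 0.0226
clock: 11.58
position: [0.5644, 0.0047, 0.1514]
ee_rot: [-0.004, 0.001, 1.0, 0.005]
contact_force: [-8.8, 17.9, 17.3]
width: 0.0231
clock: 11.82
position: [0.5645, 0.0046, 0.1514]
ee_rot: [-0.006, 0.001, 1.0, 0.007]
contact_force: [-10.1, 19.1, 17.2]
width: 0.0229
```

```bash
python3 -m jog '[0,0,0,0,0,0, 0,0,0,0,0,0, 0,0,0,0,0,0, 0,0,0,0,0,0, 0,0,0,0,0,0, 0,0,0,0,0,0]'
python3 - <<'E'
from h import *
d=snap("side","side7.png",(260,150,390,260),6)
snap("wrist","wrist7.png")
E
```

```text
clock: 12.58
position: [0.5645, 0.0046, 0.1514]
ee_rot: [-0.005, 0.001, 1.0, 0.007]
contact_force: [-10.6, 17.9, 18.3]
width: 0.0228
```

View pics/side7.png

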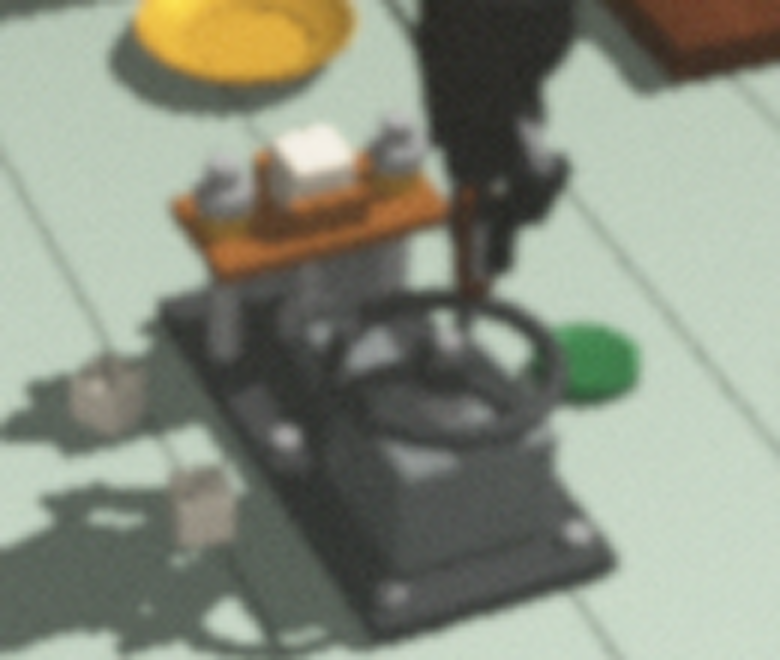

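View pics/wrist7.png

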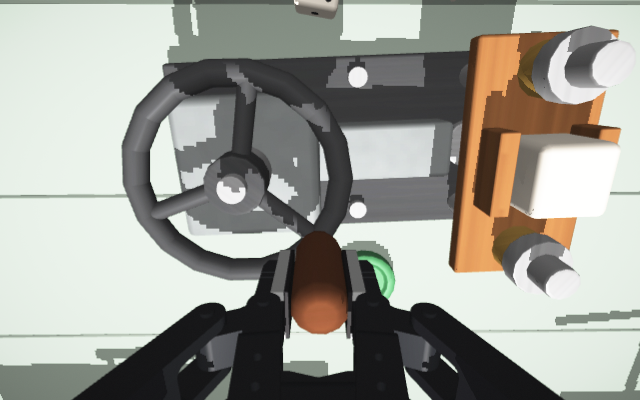

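```bash
python3 - <<'E'
import numpy as np
for f in (50,60,70,80,90,100,110,120,130,140,141.5):
    a=np.radians(f); print(f,"tx %.1f ty %.1f"%(-(528.7+55*np.cos(a)-571.4),-38+55*np.sin(a)+2.4))
E
```

```text
50 tx 7.3 ty 6.5
60 tx 15.2 ty 12.0
70 tx 23.9 ty 16.1
80 tx 33.1 ty 18.6
90 tx 42.7 ty 19.4
100 tx 52.3 ty 18.6
110 tx 61.5 ty 16.1
120 tx 70.2 ty 12.0
130 tx 78.1 ty 6.5
140 tx 84.8 ty -0.2
141.5 tx 85.7 ty -1.4
```

```bash
python3 -m jog '[7.3,6.5,0,0,0,0, 15.2,12,0,0,0,0, 23.9,16.1,0,0,0,0, 33.1,18.6,0,0,0,0, 42.7,19.4,0,0,0,0, 52.3,18.6,0,0,0,0, 61.5,16.1,0,0,0,0, 70.2,12,0,0,0,0, 78.1,6.5,0,0,0,0, 84.8,-0.2,0,0,0,0]'
python3 -m jog '[0,0,0,0,0,0, 0,0,0,0,0,0]'
python3 - <<'E'
from h import *
s=get_state(); p=s['position']; print(p,np.degrees(np.arctan2(p[1]+.038,p[0]-.5288)), np.degrees(np.arctan2(.0046+.038,.5645-.5288)),s['contact_force'])
snap("wrist","wrist8.png")
E
```

```text
clock: 13.92
position: [0.4864, -0.0028, 0.1515]
ee_rot: [0.002, -0.0, 1.0, 0.0]
contact_force: [3.2, 2.1, 6.9]
width: 0.0232
clock: 14.18
position: [0.4857, -0.0038, 0.1515]
ee_rot: [0.001, -0.0, 1.0, -0.001]
contact_force: [-0.4, -1.3, 9.5]
width: 0.023
[ 0.48566714 -0.00380484  0.15149907] 141.5930863227237 50.0360442952389 [-0.40980606 -1.32963942  9.54578823]
```

View pics/wrist8.png

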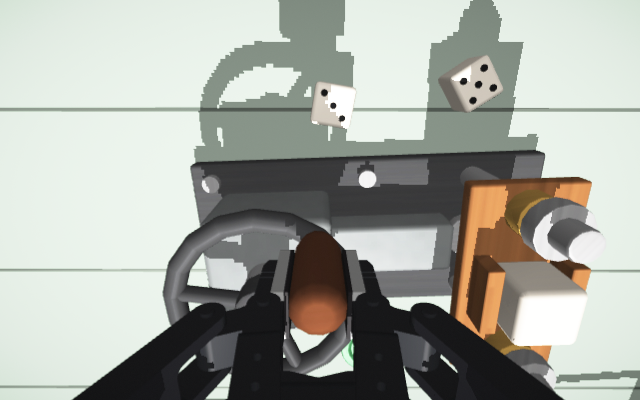

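```bash
python3 -m jog '[0,0,0,0,0,0, 0,0,0,0,0,0, 0,0,0,0,0,0, 0,0,0,0,0,0, 0,0,0,0,0,0]' 0.3
python3 -m jog '[0,0,-15,0,0,0, 0,0,-45,0,0,0, 0,0,-80,0,0,0, 0,0,-120,0,0,0, 0,0,-120,0,0,0]'
python3 - <<'E'
from h import *
snap("wrist","wrist9.png")
E
```

```text
clock: 14.85
position: [0.4856, -0.0029, 0.1501]
ee_rot: [-0.0, -0.0, 1.0, 0.0]
contact_force: [-0.1, -0.0, -1.3]
width: 0.0596
clock: 15.48
position: [0.4878, -0.0033, 0.2746]
ee_rot: [0.004, -0.0, 1.0, -0.001]
contact_force: [-0.1, 0.4, -0.7]
width: 0.0597
```

View pics/wrist9.png

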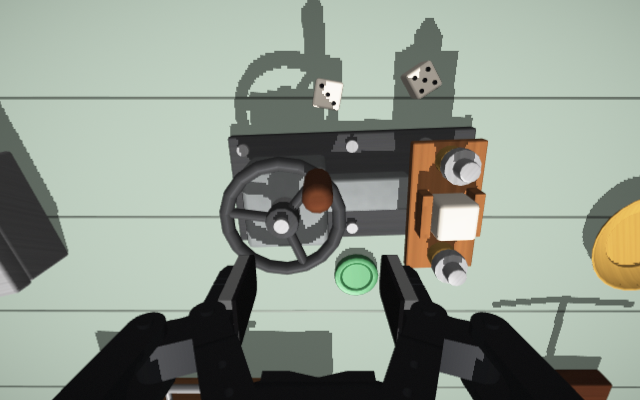

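```bash
python3 - <<'E'
from h import *
d=get_image("wrist")
k=at(d,(317,202),.173); b=at(d,(319,179),.113); h=np.array([.5288,-.038])
for p in(k,b): v=p[:2]-h; print(p,np.hypot(*v),np.degrees(np.arctan2(v[1],v[0])))
s=get_state(); print(s['clock'],abs(s['qd']).max()); sign_off()
E
```

```text
[ 0.48124496 -0.00338025  0.173     ] 0.058821840434928274 143.9456332052312
[ 0.48116736 -0.00170409  0.113     ] 0.05988540513654675 142.69271919118785
15.575 0.03606782996948178
the job is handed in; nothing more can be done
```

I cranked the wheel clockwise about 1.74 turns, until the rest was fully up and the wheel hit its stop. I held it there about 1 s, backed it off a quarter turn, let go and handed the job in at 15.6 s.

- **At the stop:** the grip moved only 0.4 mm while I pushed about 5.8 mm further. The sideways force rose to about 20 N, against 3–6 N while turning. The side picture shows both brass sleeves up against their collars.
- **Back-off:** by the arm's position the grip turned 91.5° anticlockwise. A rougher reading from the last wrist picture puts it about 1–2° further round, at 143–144° against 141.6°. That picture also puts the grip 59–60 mm from the axis instead of 55 mm, so I trust the arm's reading more.
- **Release:** the gripper opened clear of the grip and lifted to 0.27 m. The forces read under 1 N.
- **Other things on the counter:** the dice, checker and scale pan look undisturbed in the last picture. I did not recheck the cup or burin in a last picture, but the arm only passed well above the cup and did not go near the burin.

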